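# Snap the olive box lid shut

## Robot

A 6-joint arm with a two-finger parallel gripper is mounted at the origin on the work surface. World frame = base frame: x ahead of the robot, y to its left, z up, the work surface at z = 0. Lengths are in m, angles in rad, forces in N, time in s.
With the tool pointing down it reaches from about 0.3 to 0.825 m from the base axis. Payload 5.4 kg.
Tool frame: the origin (TCP) lies at the centre of the arm's flange, where the gripper is bolted on; the fingertips stand 190 mm ahead of it and the grasp point (between the pads) lies 171 mm ahead of it; y points along the fingers, z is the direction in which the jaws open and shut, and the axes are right-handed (so a half turn about y gives the same grasp; the last joint's range is limited). The gripper opens to 92 mm and grips with 3 to 60 N. Pads are 20 mm wide; open, the fingers measure 128 mm over their backs; the gripper's body (75 mm by 189 mm) begins 69 mm behind the grasp point.
Start: joints at [-1.402, 0.158, 1.597, -0, 1.386, -0.21], TCP at [0.213, -0.534, 0.405] pointing down, gripper open.
Joint ranges: [-2.91, 2.91], [-0.94, 2.29], [0.18, 2.7], [-1.29, 4.43], [0.17, 2.64], [-3, 3]. Speed limits (rad/s): [2.57, 2.57, 3.14, 3.14, 3.14, 3.14].

## Interface

Orientations are given as a rotation vector (axis times angle).
In Python, from cell import manip, jaws, status, capture, calibration, workorder, models gives the robot as it stands. Calls block until the motion is done:
- manip.move_to(position, orientation): joint-space move of the TCP to a pose.
- manip.line_to(position, vel=0.15, frame=None, until_force=None): straight line of the TCP; frame=None keeps the orientation; vel is the mean speed in m/s. With until_force (N) it stops when the force on the tool has changed by that much, and returns True; else False.
- manip.move_j(angles): joint-space move.
- jaws.release() and jaws.gripper_close(effort=None): open the fingers fully, or close them until they stop; effort is the grip in N (None keeps the last).
- manip.pause(seconds).
- manip.solve_ik(position, orientation): joint angles nearest the present ones, or None.
- status.read_state(): the state.
- capture(name): name is "side" or "top"; returns (picture, depth): 420x560x3 uint8, red, green, blue; 420x560 float32, m along the optical axis (not along the pixel's ray), 0 where there is no reading.
- calibration(name): a dict with "intrinsics" (3x3 intrinsics, pixels), "k1" (the pictures are not rectified: a ray, as slopes to the right and down, at radius r is drawn at 1 + k1 r^2 times it, then the intrinsics apply), "camera_from_world" (4x4, takes a point from world to camera coordinates). Camera axes: x right, y up, looking along -z (the intrinsics and any distortion apply to the point x, -y, -z); pixel columns grow to the right and rows downward; lengths in m; the calibration is good to about 2 mm. A picture is of the moment at which its call begins. calibration takes no time and is no camera call.
A pose or a line that the arm cannot do raises manip.PlanningError and nothing moves.
- workorder.sign_off(): hands the job in, once; it reports no verdict.
Trained networks look in the newest picture that a camera, given by its name, has taken for a name from the list of things; names that differ only in an ending like _2 or _b are one class to them, and where a whole thing is asked for, a point or a joint stands for the part that bears it (a point fixed in the world has none). Each returns a list of dicts, best first, with "score" (0 to 1); they miss things now and then, are a little off and sometimes report something else, mostly with a low value. They report only what shows in the picture. A call takes as long as a camera call.
- models.find_in(query, camera): "bbox" ([centre column, centre row, width, height] in pixels, round what is visible of it).
- models.pinpoint(query, camera): "centre" ([column, row] in pixels: a listed point, or the origin of a listed thing).
The state is a dict: "clock": time; "joint_positions": joint angles; "dq": joint speeds; "joint_torque": joint torques, N m; "ee_pos": TCP position; "ee_rot": TCP orientation; "wrist_force": force on the tool from outside, world axes, zero at the start; "moment": the same for the moment, N m; "gripper_width": opening from 0.0 (shut) to 1.0 (fully open).
Only numpy, scipy, OpenCV 4.12 (cv2) and the standard library are available. Lean on these libraries where they do the work, as an engineer would, in place of code of your own. Each camera call takes 0.05 s, during which the arm holds its last target.

## Task

Close the yellow lid on the box of olives: press down the four raised sections of its rim with your fingertips, one after another, until each has clicked shut flush with the lid. Leave the box standing where it is, do not pick up or push it along, and leave the red-lidded box and everything else on the counter alone.

Things in the scene. Friction and masses are not known exactly. Their poses are not given: they have to be found in the camera images.
- olive_box: clear loose box of olives, yellow lid, about 0.8 kg. Lid 161 (x) by 201 mm (y), flat top 86 mm above the counter; rim: four hinged sections, one per side, 34 mm wide, between fixed corners and middle panel, all tilted up at the start. Origin at the centre of the underside, z up; its own -x is the near side, +x far, +y left, -y right; turned up to 0.4 rad
- press_near (a point): centre of the black finger pad (16 x 34 mm) on the near section (box's own -x side, 129 mm long, hinged along its inner edge 46 mm from the box's centre). It lies 22 mm outward of the hinge and moves with the section: 94 mm above the counter when up, 86 when shut. Press straight down here
- rim_near (a joint): angle of the near section: 0 up (outer edge 12.5 mm above the lid top), 0.38 rad flush and clicked shut; grows as pressed. Resists with 6 to 10 N, goes over centre half-way, then snaps shut and stays; let go earlier, it springs up again
- press_far (a point): centre of the black finger pad (16 x 34 mm) on the far section (box's own +x side, 129 mm long, hinged along its inner edge 46 mm from the box's centre). It lies 22 mm outward of the hinge and moves with the section: 94 mm above the counter when up, 86 when shut. Press straight down here
- rim_far (a joint): angle of the far section: 0 up (outer edge 12.5 mm above the lid top), 0.38 rad flush and clicked shut; grows as pressed. Resists with 6 to 10 N, goes over centre half-way, then snaps shut and stays; let go earlier, it springs up again
- press_left (a point): centre of the black finger pad (16 x 34 mm) on the left section (box's own +y side, 89 mm long, hinged along its inner edge 66 mm from the box's centre). It lies 22 mm outward of the hinge and moves with the section: 94 mm above the counter when up, 86 when shut. Press straight down here
- rim_left (a joint): angle of the left section: 0 up (outer edge 12.5 mm above the lid top), 0.38 rad flush and clicked shut; grows as pressed. Resists with 6 to 10 N, goes over centre half-way, then snaps shut and stays; let go earlier, it springs up again
- press_right (a point): centre of the black finger pad (16 x 34 mm) on the right section (box's own -y side, 89 mm long, hinged along its inner edge 66 mm from the box's centre). It lies 22 mm outward of the hinge and moves with the section: 94 mm above the counter when up, 86 when shut. Press straight down here
- rim_right (a joint): angle of the right section: 0 up (outer edge 12.5 mm above the lid top), 0.38 rad flush and clicked shut; grows as pressed. Resists with 6 to 10 N, goes over centre half-way, then snaps shut and stays; let go earlier, it springs up again
- shut_box: the other box, same make and size as the olive box (161 x 201 x 86 mm) but with a red lid that is already shut all round; origin at the centre of its underside; not part of the job
- tumbler: green glass tumbler, 62 mm wide, 100 mm tall, origin under its centre; bystander
- jar: amber jar with dark cap, 62 mm wide, 100 mm tall, origin under its centre; bystander
- bowl: blue bowl, 100 mm wide, 45 mm tall, origin under its centre; bystander
- mill: wooden pepper mill, 56 mm wide, 168 mm tall, origin under its centre; bystander
- wine: wine bottle, 74 mm wide, 300 mm tall, origin under its centre; bystander
- spoon: steel serving spoon with a wooden handle, lying flat; bystander

How it is judged:
At the end, for the whole second after the job is handed in: All four rim sections of the yellow lid are clicked shut (each angle above 0.34 of 0.38 rad); the olive box stands flat and still on the counter within 40 mm of where it was; every other loose thing is upright (if it stood) and within 30 mm of its place (value of joint each of rim_near, rim_far, rim_left, rim_right above 0.34 rad and angle between olive_box's own z axis and vertical below 0.05 rad and height (world z) of olive_box below 0.006 m and distance of olive_box from where it was at the start of the episode below 0.04 m and linear speed of olive_box below 0.02 m/s and distance of each of shut_box, tumbler, jar, bowl, mill, wine, spoon from where it was at the start of the episode below 0.03 m and angle between each of shut_box, tumbler, jar, bowl, mill, wine's own z axis and vertical below 0.2 rad); the robot touches nothing.
It fails at once if the olive box is lifted or tipped (height (world z) of olive_box above 0.012 m or angle between olive_box's own z axis and vertical above 0.12 rad).
It fails at once if the olive box is pushed more than 40 mm from its place (distance of olive_box from where it was at the start of the episode above 0.04 m).
It fails at once if another thing on the counter is moved more than 30 mm or tipped over (distance of any of shut_box, tumbler, jar, bowl, mill, wine, spoon from where it was at the start of the episode above 0.03 m or angle between any of shut_box, tumbler, jar, bowl, mill, wine's own z axis and vertical above 0.35 rad).
It also fails if it takes over 48 s, if anything falls off the work surface, if the arm or the gripper's body presses on something with over 40 N, if the wrist force passes 120 N, or if a joint passes its speed limit or range.

## Working session

There is one attempt and no reset: what is moved stays moved. The work goes in short steps, each a Python script; the robot and the scene stay as the last script left them, time stands still between calls to the robot, and variables do not carry over. Pictures are saved under pics/ and viewed, and the job is handed in when it is done.

```bash
mkdir -p pics; ls; python3 - <<'E'
from cell import *
import cv2, numpy as np
for n in ("top","side"):
    p,d=capture(n); cv2.imwrite(f"pics/{n}0.png",p[:,:,::-1]); np.save(f"pics/{n}0.npy",d)
    for q in ("olive_box","press_near","press_far","press_left","press_right","shut_box","wine","mill","tumbler","jar","bowl"):
        r=models.pinpoint(q,n); print(n,q,[(np.round(a["centre"]).tolist(),round(a["score"],2)) for a in r[:3]])
    c=calibration(n); print(c)
s=status.read_state(); print(s)
E
```

```text
pics
top olive_box [([321.0, 230.0], 0.68)]
top press_near [([326.0, 251.0], 0.6)]
top press_far [([327.0, 194.0], 0.85)]
top press_left [([292.0, 218.0], 0.59)]
top press_right [([353.0, 226.0], 0.85), ([266.0, 159.0], 0.59)]
top shut_box [([219.0, 240.0], 0.65)]
top wine [([114.0, 188.0], 0.91)]
top mill [([126.0, 246.0], 0.78), ([328.0, 198.0], 0.21)]
top tumbler [([265.0, 163.0], 0.81)]
top jar [([271.0, 281.0], 0.69)]
top bowl [([408.0, 200.0], 0.72)]
{'intrinsics': array([[419.6622797 ,   0.        , 273.68227298],
       [  0.        , 419.6622797 , 212.42629451],
       [  0.        ,   0.        ,   1.        ]]), 'k1': -0.12075239344049163, 'camera_from_world': array([[-0.00552526, -0.99992164,  0.01123332, -0.00482339],
       [ 0.99154178, -0.00402159,  0.12972557, -0.57491182],
       [-0.12967023,  0.01185508,  0.9914863 , -1.09320283],
       [ 0.        ,  0.        ,  0.        ,  1.        ]])}
side olive_box [([311.0, 204.0], 0.73), ([332.0, 144.0], 0.62)]
side press_near [([341.0, 186.0], 0.65)]
side press_far [([297.0, 166.0], 0.68)]
side press_left [([298.0, 195
[... 693 characters left out ...]
 0.        ,  0.        ,  1.        ]])}
{'clock': 1.2, 'joint_positions': array([-1.40206553e+00,  1.58405008e-01,  1.59695892e+00,  4.75930617e-05,
        1.38622585e+00, -2.10101595e-01]), 'dq': array([-0.00050808, -0.00023585, -0.00094838,  0.00066094, -0.0003945 ,
       -0.00204803]), 'joint_torque': array([-1.04963070e-03, -3.85578418e+01, -3.22362113e+01,  7.00802961e-02,
        3.07395472e-02, -1.93062368e-05]), 'ee_pos': array([ 0.21264005, -0.53423098,  0.40471893]), 'ee_rot': array([-0.38608635,  2.01415434, -2.01416222]), 'wrist_force': array([-0.23873841, -0.39146957,  0.26024666]), 'moment': array([-0.02157479,  0.00526105,  0.05579831]), 'gripper_width': 0.998015451679908}
```

View pics/top0.png

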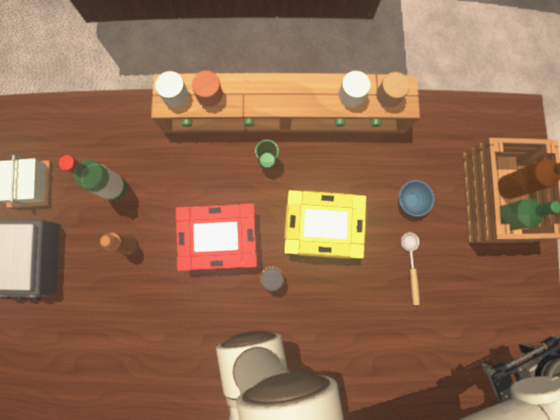

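View pics/side0.png

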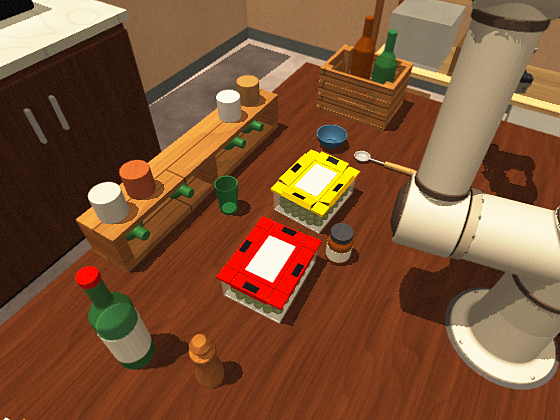

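```bash
cat > h.py <<'E'
from cell import *
import cv2, numpy as np
from scipy.spatial.transform import Rotation as R
def ray(n,uv):
    c=calibration(n);K=c["intrinsics"];x=np.array([(uv[0]-K[0,2])/K[0,0],(uv[1]-K[1,2])/K[1,1]])
    u=x.copy()
    for _ in range(20): u=x/(1+c["k1"]*(u@u))
    T=c["camera_from_world"]; d=T[:3,:3].T@np.array([u[0],-u[1],-1]); o=-T[:3,:3].T@T[:3,3]
    return o,d
def atz(n,uv,z):
    o,d=ray(n,uv); return o+d*(z-o[2])/d[2]
def proj(n,P):
    c=calibration(n);K=c["intrinsics"];T=c["camera_from_world"]
    p=T[:3,:3]@np.asarray(P,float)+T[:3,3]; u=np.array([p[0],-p[1]])/-p[2]; u=u*(1+c["k1"]*(u@u))
    return K[:2,:2]@u+K[:2,2]
E
python3 - <<'E'
from h import *
for n,D in (("top",dict(press_near=(326,251),press_far=(327,194),press_left=(292,218),press_right=(353,226))),("side",dict(press_near=(341,186),press_far=(297,166),press_left=(298,195),press_right=(332,160)))):
    for k,v in D.items(): print(n,k,atz(n,v,.094).round(3))
p=cv2.imread("pics/top0.png"); cv2.imwrite("pics/topz.png",cv2.resize(p[140:310,90:450],None,fx=2.2,fy=2.2,interpolation=cv2.INTER_CUBIC))
p=cv2.imread("pics/side0.png"); cv2.imwrite("pics/sidez.png",cv2.resize(p[120:290,210:400],None,fx=3.5,fy=3.5,interpolation=cv2.INTER_CUBIC))
E
```

```text
top press_near [ 0.468 -0.139  0.094]
top press_far [ 0.615 -0.145  0.094]
top press_left [ 0.553 -0.054  0.094]
top press_right [ 0.532 -0.21   0.094]
side press_near [ 0.467 -0.149  0.094]
side press_far [ 0.606 -0.157  0.094]
side press_left [ 0.548 -0.06   0.094]
side press_right [ 0.534 -0.231  0.094]
```

View pics/topz.png

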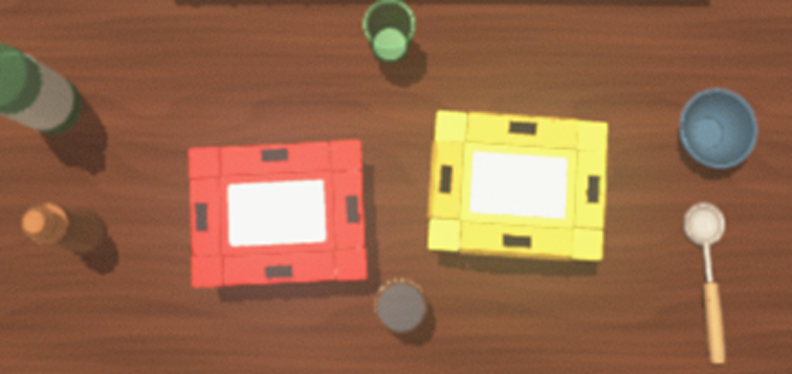

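View pics/sidez.png

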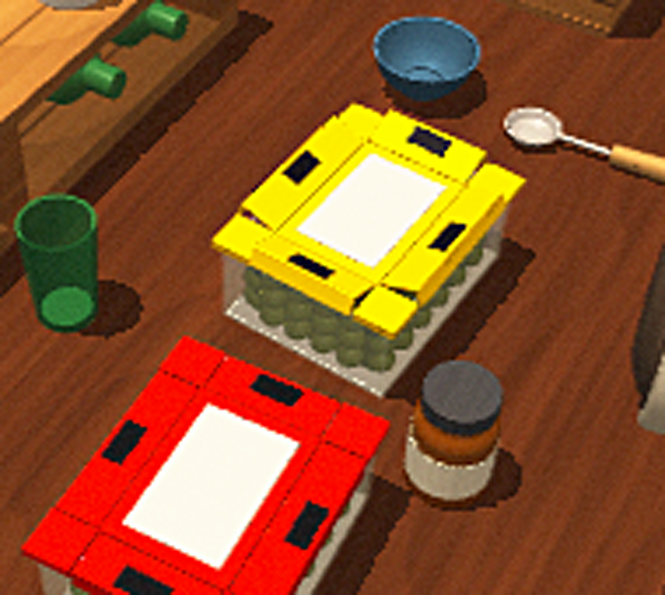

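The top picture shows the yellow lid's pads at about (325,250) near, (327,198) far, (293,221) left and (360,226) right. The network's right-pad estimate is about 6 px off. I'll refine these by segmenting the pads and fitting a box pose.

```bash
cat > fit.py <<'E'
from h import *
from scipy.optimize import least_squares
names=["near","far","left","right"]
loc={"near":(-.0665,0),"far":(.0665,0),"left":(0,.0865),"right":(0,-.0865)}
def blobs(n,img):
    hsv=cv2.cvtColor(img,cv2.COLOR_RGB2HSV)
    yel=((hsv[:,:,0]>22)&(hsv[:,:,0]<34)&(hsv[:,:,1]>150)&(hsv[:,:,2]>140)).astype(np.uint8)
    k,l,s,c=cv2.connectedComponentsWithStats(yel); i=1+np.argmax(s[1:,4])
    pts=np.argwhere(l==i)[:,::-1].astype(np.int32)
    hull=np.zeros_like(yel); cv2.fillConvexPoly(hull,cv2.convexHull(pts),1)
    dark=((hsv[:,:,2]<90)&(hull>0)).astype(np.uint8)
    k,l,s,c=cv2.connectedComponentsWithStats(dark)
    return [(c[j],s[j,4]) for j in range(1,k) if s[j,4]>15]
def world(p,k,z):
    a=p[2]; x,y=loc[k]; return [p[0]+np.cos(a)*x-np.sin(a)*y,p[1]+np.sin(a)*x+np.cos(a)*y,z[k] if isinstance(z,dict) else z]
def fit(obs,z=.094,p0=(.54,-.14,0.)):
    f=lambda p: np.concatenate([proj(n,world(p,k,z))-uv for (n,k),uv in obs.items()])
    r=least_squares(f,p0,loss="soft_l1"); return r.x,f(r.x)
E
python3 - <<'E'
from fit import *
app={"top":dict(near=(325,250),far=(327,198),left=(293,221),right=(360,226)),"side":dict(near=(210+447/3.5,120+237/3.5),far=(210+301/3.5,120+167/3.5),left=(210+310/3.5,120+265/3.5),right=(210+430/3.5,120+142/3.5))}
A={}
for n in app:
    img=cv2.imread(f"pics/{n}0.png")[:,:,::-1].copy()
    b=blobs(n,img); print(n,[(c.round(1).tolist(),int(a)) for c,a in b])
    o={}
    for k,v in app[n].items():
        c=min(b,key=lambda t:np.hypot(*(t[0]-v)))[0]
        if np.hypot(*(c-v))<5:o[n,k]=c
        else: print("no",n,k)
    p,r=fit(o); print(n,p.round(4),r.round(1)); A|=o
p,r=fit(A); print(p.round(4),r.round(1))
for k in names: print(k,np.round(world(p,k,.094),4), [np.round(proj(n,world(p,k,.094)),1).tolist() for n in app])
a=p[2]
q=status.read_state()["joint_positions"]
for k in names:
  for off in (0,np.pi/2,np.pi,-np.pi/2):
    # tool y down; tool z (jaw) horizontal
    zt=np.array([np.cos(a+off),np.sin(a+off),0]); yt=np.array([0,0,-1.]); xt=np.cross(yt,zt)
    rv=R.from_matrix(np.c_[xt,yt,zt]).as_rotvec()
    w=world(p,k,.094); s=manip.solve_ik([w[0],w[1],.30],rv); print(k,round(off,2),None if s is None else np.round(s,2))
print(R.from_rotvec(status.read_state()["ee_rot"]).as_matrix().round(2))
E
```

```text
top []Traceback (most recent call last):
  File "<stdin>", line 9, in <module>
ValueError: min() iterable argument is empty
```

```bash
python3 - <<'E'
import cv2
for n,L in (("top",[(325,250),(327,198),(300,205),(325,243)]),("side",[(298,196),(338,188),(300,185)])):
    i=cv2.imread(f"pics/{n}0.png");h=cv2.cvtColor(i,cv2.COLOR_BGR2HSV)
    for u,v in L: print(n,u,v,h[v-1:v+2,u].tolist())
E
```

```text
top 325 250 [[23, 85, 96], [24, 80, 96], [23, 118, 119]]
top 327 198 [[23, 80, 96], [23, 81, 97], [22, 83, 101]]
top 300 205 [[29, 139, 239], [27, 151, 237], [27, 151, 240]]
top 325 243 [[28, 146, 236], [28, 143, 246], [29, 140, 247]]
side 298 196 [[115, 200, 28], [120, 255, 23], [20, 229, 116]]
side 338 188 [[105, 60, 17], [115, 238, 30], [120, 255, 35]]
side 300 185 [[24, 19, 253], [25, 17, 253], [25, 12, 253]]
```

```bash
sed -i 's/hsv\[:,:,1\]>150/hsv[:,:,1]>100/; s/hsv\[:,:,2\]<90/hsv[:,:,2]<(135 if n=="top" else 90)/' fit.py
cat > a.py <<'E'
from fit import *
app={"top":dict(near=(325,250),far=(327,198),left=(293,221),right=(360,226)),"side":dict(near=(210+447/3.5,120+237/3.5),far=(210+301/3.5,120+167/3.5),left=(210+310/3.5,120+265/3.5),right=(210+430/3.5,120+142/3.5))}
A={}
for n in app:
    img=cv2.imread(f"pics/{n}0.png")[:,:,::-1].copy()
    b=blobs(n,img); print(n,[(c.round(1).tolist(),int(a)) for c,a in b])
    o={}
    for k,v in app[n].items():
        c=min(b,key=lambda t:np.hypot(*(t[0]-v)))[0]
        if np.hypot(*(c-v))<5:o[n,k]=c
        else: print("no",n,k)
    p,r=fit(o); print(n,p.round(4),r.round(1)); A|=o
p,r=fit(A); print(p.round(4),r.round(1))
for k in names: print(k,np.round(world(p,k,.094),4), [np.round(proj(n,world(p,k,.094)),1).tolist() for n in app])
a=p[2]
for k in names:
  for off in (0,np.pi/2,np.pi,-np.pi/2):
    zt=np.array([np.cos(a+off),np.sin(a+off),0]); yt=np.array([0,0,-1.]); xt=np.cross(yt,zt)
    rv=R.from_matrix(np.c_[xt,yt,zt]).as_rotvec()
    w=world(p,k,.094); s=manip.solve_ik([w[0],w[1],.30],rv); print(k,round(off,2),None if s is None else np.round(s,2))
print(R.from_rotvec(status.read_state()["ee_rot"]).as_matrix().round(2))
E
python3 a.py
```

```text
top [([327.3, 197.7], 48), ([292.2, 220.9], 42), ([359.3, 225.6], 49), ([324.3, 249.3], 50)]
top [ 0.5389 -0.1403 -0.0763] [ 0.1 -0.1 -0.  -0.  -0.1 -0.   0.   0.1]
side [([332.4, 159.9], 50), ([295.7, 167.3], 45), ([337.6, 187.1], 39), ([298.3, 195.4], 31)]
side [ 0.5395 -0.1455 -0.077 ] [-0.2  0.   0.1 -0.   0.1 -0.  -0.1  0.1]
[ 0.5388 -0.1419 -0.0764] [ 0.7 -0.   0.6  0.1  0.6  0.1  0.6  0.1 -0.5  0.9 -0.3  0.8 -0.3  1.
 -0.4  0.9]
near [ 0.4725 -0.1368  0.094 ] [[325.0, 249.3], [337.1, 188.0]]
far [ 0.6051 -0.1469  0.094 ] [[327.9, 197.8], [295.4, 168.1]]
left [ 0.5454 -0.0556  0.094 ] [[292.8, 220.9], [298.0, 196.4]]
right [ 0.5322 -0.2281  0.094 ] [[359.9, 225.7], [332.0, 160.8]]
near 0 [-0.53  0.05  1.93 -0.    1.16 -0.45]
near 1.57 [-0.53  0.05  1.93  0.    1.16 -2.02]
near 3.14 [-0.53  0.05  1.93 -0.    1.16  2.69]
near -1.57 [-0.53  0.05  1.93 -0.    1.16  1.12]
far 0 [-0.43  0.37  1.55 -0.    1.22 -0.36]
far 1.57 [-0.43  0.37  1.55  0.    1.22 -1.93]
far 3.14 [-0.43  0.37  1.55 -0.    1.22  2.79]
far -1.57 [-0.43  0.37  1.55 -0.    1.22  1.22]
left 0 [-0.32  0.19  1.77 -0.    1.17 -0.25]
left 1.57 [-0.32  0.19  1.77  0.    1.17 -1.82]
left 3.14 [-0.32  0.19  1.77 -0.    1.17  2.9 ]
left -1.57 [-0.32  0.19  1.77 -0.    1.17  1.33]
right 0 [-0.61  0.27  1.68 -0.    1.19 -0.54]
right 1.57 [-0.61  0.27  1.68  0.    1.19 -2.11]
right 3.14 [-0.61  0.27  1.68 -0.    1.19  2.6 ]
right -1.57 [-0.61  0.27  1.68 -0.    1.19  1.03]
[[-0.93  0.    0.37]
 [-0.37  0.   -0.93]
 [-0.   -1.    0.  ]]
```

The fit residuals are at most 1 px, and the two cameras agree to 5 mm. Next I close the jaws and press the near section.

```bash
cat > press.py <<'E'
from fit import *
P=(.5388,-.1417,-.0764)
def rot(k):
    t=P[2]+(-np.pi/2 if k in("near","far") else 0)
    zt=np.array([np.cos(t),np.sin(t),0]); yt=np.array([0,0,-1.])
    return R.from_matrix(np.c_[np.cross(yt,zt),yt,zt]).as_rotvec()
def press(k,F=20):
    w=world(P,k,.094); up=[w[0],w[1],.19+.13]
    manip.move_to(up,rot(k)); manip.pause(.2)
    manip.line_to([w[0],w[1],.19+.104],vel=.1)
    hit=manip.line_to([w[0],w[1],.19+.083],vel=.02,until_force=F)
    s=status.read_state(); print(k,hit,s["ee_pos"].round(4),s["wrist_force"].round(1),round(s["clock"],2))
    manip.pause(.15); s=status.read_state(); print(s["wrist_force"].round(1))
    manip.line_to(up,vel=.15)
def snap(i,names=("top","side")):
    for n in names:
        p,d=capture(n); cv2.imwrite(f"pics/{n}{i}.png",p[:,:,::-1]); 
        u,v=proj(n,[P[0],P[1],.09]).astype(int)
        cv2.imwrite(f"pics/{n}{i}z.png",cv2.resize(p[v-70:v+70,u-90:u+90,::-1],None,fx=4,fy=4,interpolation=cv2.INTER_CUBIC))
E
python3 - <<'E'
from press import *
jaws.gripper_close(); press("near"); snap(1)
print(status.read_state()["clock"])
E
```

```text
near True [ 0.4726 -0.1367  0.2765] [-1.8 -0.1  5.9] 5.78
[-0.7  0.5  4.7]
6.475
```

View pics/side1z.png

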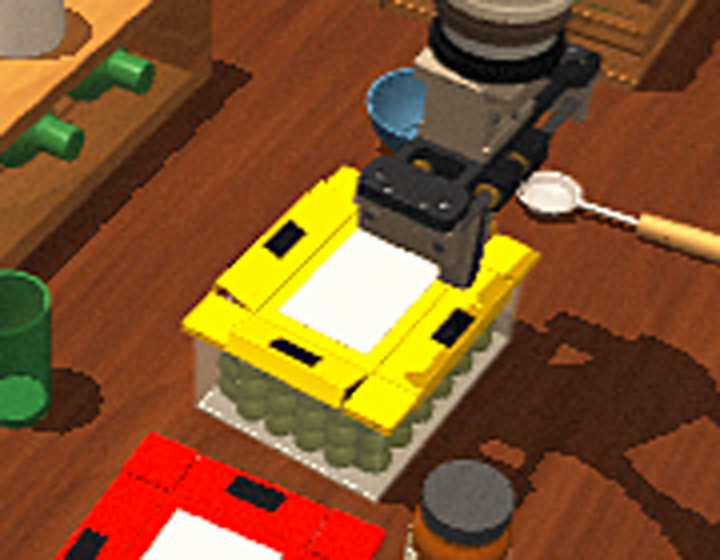

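In the side crop the near section around (455,325) is now flush with its corners. Tool height at the stop put the fingertip at 86.5 mm. I'll press the other three.

```bash
python3 - <<'E'
from press import *
for k in ("left","far","right"): press(k)
manip.line_to(list(status.read_state()["ee_pos"][:2])+[.40]); manip.move_j([-1.402,.158,1.597,0,1.386,-.21])
snap(2); print(status.read_state()["clock"])
from fit import *
for n in("top","side"): print(n,[(c.round(1).tolist(),int(a)) for c,a in blobs(n,cv2.imread(f"pics/{n}2.png")[:,:,::-1].copy())], [proj(n,world(P,k,.086)).round(1).tolist() for k in names])
E
```

```text
left True [ 0.5455 -0.0555  0.2764] [-1.4  0.6  5.4] 9.21
[-2.1  0.3  5. ]
far True [ 0.6051 -0.1468  0.2765] [-1.9  0.3  5.3] 12.63
[-1.8  1.4  4.1]
right True [ 0.5323 -0.2279  0.2764] [-1.1  1.   5.5] 16.27
[-1.   1.2  5.2]
19.275
top [([327.3, 197.7], 47), ([291.5, 221.1], 45), ([359.4, 226.1], 46), ([324.0, 250.1], 45)] [[324.5, 249.4], [327.4, 198.3], [292.6, 221.3], [359.2, 226.0]]
side [([332.4, 161.7], 42), ([295.1, 169.2], 40), ([337.8, 189.5], 51), ([298.4, 198.2], 57)] [[336.7, 190.1], [295.2, 170.3], [297.9, 198.5], [331.6, 163.0]]
```

View pics/side2z.png

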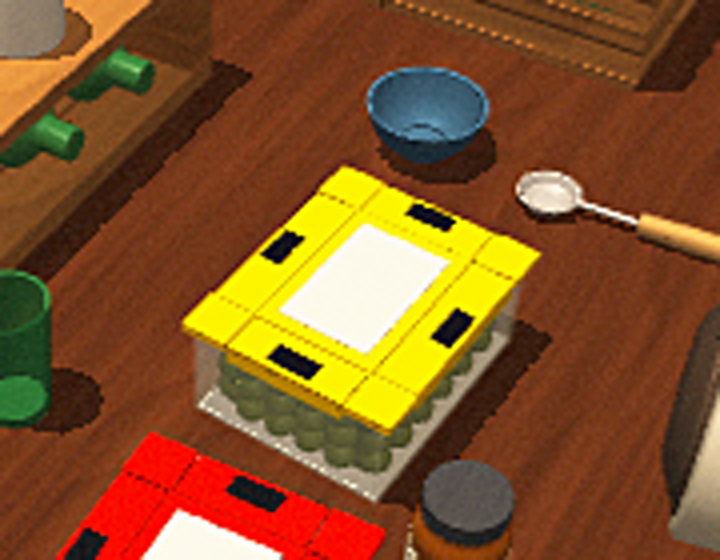

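View pics/top2z.png

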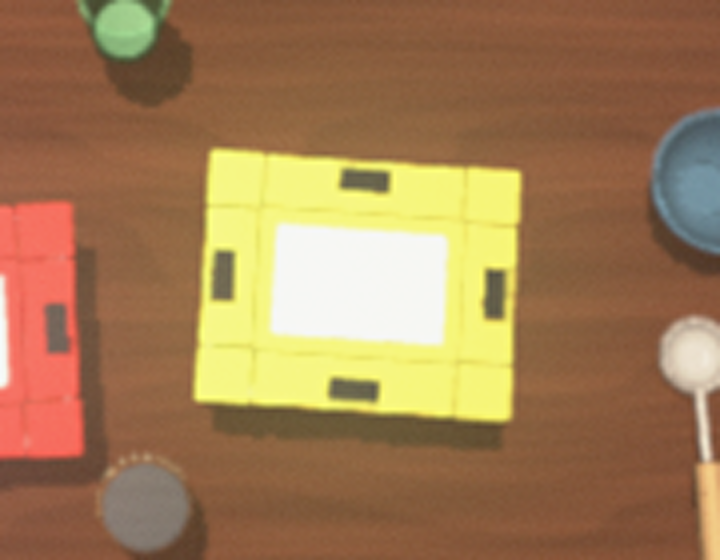

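```bash
python3 - <<'E'
from press import *
for n in("top","side"):
    p,d=capture(n); cal=calibration(n); T=cal["camera_from_world"]
    for k in names+["mid"]:
        for r in ((0,1.0,1.12) if k!="mid" else (0,)):
            if k=="mid": w=[P[0],P[1],.086]
            elif r==0: continue
            else:
                a=P[2]; x,y=np.array(loc[k])*r; w=[P[0]+np.cos(a)*x-np.sin(a)*y,P[1]+np.sin(a)*x+np.cos(a)*y,.086]
            u,v=proj(n,w).round().astype(int); o,dr=ray(n,(u,v)); zz=np.median(d[v-1:v+2,u-1:u+2])
            # dr has unit depth along optical axis
            print(n,k,r,(o+dr*zz).round(4))
p,d=capture("side"); cv2.imwrite("pics/red.png",cv2.resize(p[200:330,200:350,::-1],None,fx=4,fy=4))
E
```

```text
top near 1.0 [ 0.4735 -0.1376  0.0876]
top near 1.12 [ 0.4633 -0.1347  0.0885]
top far 1.0 [ 0.6054 -0.1454  0.0883]
top far 1.12 [ 0.6131 -0.1481  0.0892]
top left 1.0 [ 0.5459 -0.0565  0.0874]
top left 1.12 [ 0.546  -0.0462  0.0875]
top right 1.0 [ 0.532 -0.227  0.088]
top right 1.12 [ 0.5321 -0.2378  0.0865]
top mid 0 [ 0.5377 -0.1414  0.0881]
side near 1.0 [ 0.4713 -0.135   0.0886]
side near 1.12 [ 0.4652 -0.1345  0.0885]
side far 1.0 [ 0.6048 -0.1447  0.0887]
side far 1.12 [ 0.6111 -0.1444  0.0897]
side left 1.0 [ 0.5425 -0.0506  0.0902]
side left 1.12 [ 0.5445 -0.0439  0.0876]
side right 1.0 [ 0.5295 -0.2237  0.0903]
side right 1.12 [ 0.5314 -0.2346  0.0888]
side mid 0 [ 0.5381 -0.1367  0.0903]
```

View pics/red.png

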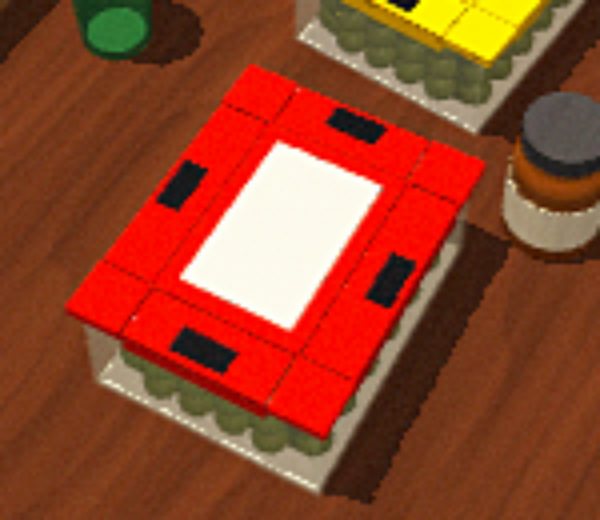

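All four sections are level with the middle panel, and they look the same as the red lid that was shut from the start.

```bash
python3 -c "
from cell import *
workorder.sign_off()"
```

```text
the job is handed in; nothing more can be done
```

I pressed all four raised sections of the yellow lid shut with closed fingertips, in the order near, left, far, right. Then I moved the arm back to its start pose, clear of everything, and handed the job in. The arm finished at about 19 s of the 48 s allowed; sign-off gave no verdict.

- **Sections shut:** each press stopped with the fingertips about 86.5 mm above the counter, which is the flush height. In the last pictures all four sections are level with the middle panel. Depth readings on them are 86–90 mm, against 88–90 mm for the panel, and they look like the red lid that was already shut.
- **Box and other things:** the box's pads were within about 1.5 px of where the starting pose predicts, so it moved a few millimetres at most. I saw nothing else disturbed, but I only compared the other objects by eye and did not measure their positions.
- **Checks that disagreed:**
  - The network's first position for the right pad was about 6 px off, so I used pads found by colour instead.
  - The two cameras differed by about 5 mm in y when I located the box.

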